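Face up the reagent shelf

TASK

The four amber reagent bottles on the little bench shelf were left standing anyhow. Push them all back until they stand upright in one line against the two rear rails, and slide the end stop along its rails so that it closes the row up, bottle against bottle, towards the fixed wooden cheek at the other end. Do not tip a bottle over, and leave the beaker, the timer and the stoppered flask where they stand.

Things in the scene. Friction and masses are not known exactly. Their poses are not given: they have to be found in the camera images.
- shelf: Wooden bench-top reagent shelf, fixed. Origin: centre of its underside, on the bench; x from the open front to the back, y along it to the left as seen from the front, away from the cheek, z up. Board 170 mm deep (x), 360 mm long (y), upper face at z = 80 mm. A lip on the front edge stands 6 mm above the board. The left end is open but for a 66 mm high rail post at its back corner.
- rail_mid (a point): Middle of the front plane of the shelf's two steel rear rails, which the bottles are to stand against: shelf x = +60 mm, y = 0, 36 mm above the board. The rails are 10 mm thick, run the shelf's whole length along y, and lie 22 and 50 mm above the board.
- cheek_face (a point): Foot of the inner face of the fixed wooden cheek, an upright board across the whole right end of the shelf, rising 46 mm above the shelf board: shelf x = +36 mm, y = -170 mm, at board level. The closed row reaches from here to the end stop.
- end_stop (a joint): Sliding end stop: an upright 6 mm aluminium plate across the rear of the shelf (shelf x -22 to +76 mm, 75 mm high) on the rails. Value in m: 0 at the left, growing as it is pushed to the cheek (shelf -y). Its bottle-side face is at shelf y = 0.125 - value. About 5 N of friction, stays where left. Reads 0.111 with all four bottles in line and touching; pressed on, it squeezes them out of line.
- stop_pad (a point): Centre of the outer face of a black rubber push pad, 32 mm diameter, on the end stop's side away from the bottles: 40 mm above the board, 10 mm out (shelf +y) from the stop's bottle-side face, at shelf x = +20 mm. Push here towards shelf -y. On this side a black bearing block stands 33 mm out from the bottle-side face, at shelf x +52 to +82 mm, 13 to 59 mm above the board.
- bottle_1_mid (a point): Round amber glass bottle with a black screw cap, 46 mm diameter, 91 mm high, about 0.11 kg, loose on the shelf board; the point is on its axis, 44 mm above its underside.
- bottle_2_mid (a point): Another amber bottle with a black cap, the same in all.
- bottle_3_mid (a point): Another amber bottle with a black cap, the same in all.
- bottle_4_mid (a point): Another amber bottle with a black cap, the same in all.
- beaker_mid (a point): Bystander: empty glass beaker, 80 mm wide, 91 mm high, on the bench; the point is on its axis, half-way up.
- timer_mid (a point): Bystander: flat white bench timer, 58 x 64 x 18 mm, lying on the bench; the point is its centre.
- flask_stoppered_mid (a point): Bystander: stoppered conical flask, 64 mm diameter, 121 mm high, on the bench; the point is on its axis, half-way up.
- stand_foot (a point): Middle of the foot plate (about 100 x 200 mm) of the fixed burette stand to the right of the shelf; its tall rod, clamp arms and burette tube rise well above the hand, so bring the arm past it on the side near the robot's base (within about 0.45 m of the base axis).
Things that resemble listed ones, but are neither listed nor needed, are in the scene too. Leave any yellow look-alike of the part that bears bottle_2_mid alone.

How it is judged:
By the outcome, as a careful person would: the job done as asked, in the order asked, and still so for the second after the job is handed in, with the robot touching nothing.
It also fails if it takes over 64 s, if anything falls off the work surface, if the arm or the gripper's body presses on something with over 40 N, if the wrist force passes 120 N, or if a joint passes its speed limit or range.

ROBOT

A 6-joint arm with a two-finger parallel gripper is mounted at the origin on a cart in front of the work surface, level with it; the furniture and walls round the work are solid. World frame = base frame: x ahead of the robot, y to its left, z up, the work surface at z = 0. Lengths are in mm, angles in rad, forces in N, time in s.
With the tool pointing down it reaches from about 300 to 775 mm from the base axis. Payload 14.6 kg.
Tool frame: the origin (TCP) lies at the centre of the arm's flange, where the gripper is bolted on; the fingertips stand 199 mm ahead of it and the grasp point (between the pads) lies 180 mm ahead of it; z points along the fingers, y is the line along which they close (so a half turn about z gives the same grasp; the last joint's range is limited). The gripper opens to 94 mm and grips with 3 to 60 N. Pads are 16 mm wide; open, the fingers measure 119 mm over their backs; the gripper's body (75 mm by 177 mm) begins 78 mm behind the grasp point.
Start: joints at [1.282, 0.3, 1.521, -0, 1.321, -0.067], TCP at [120.991, 536.518, 404.646] pointing down, gripper open.
Joint ranges: [-3.03, 3.03], [-0.79, 2.21], [0.23, 2.52], [-1.04, 4.18], [0, 3.07], [-2.55, 2.55]. Speed limits (rad/s): [2.22, 2.22, 2.57, 3.14, 3.14, 3.14].

INTERFACE

Orientations are given as [roll, pitch, yaw] about the fixed x, y, z axes, in that order (R = Rz(yaw) Ry(pitch) Rx(roll)).
In Python, from cell import manip, optics, workorder gives the robot as it stands.
- The arm moves only by the tool step_arm, never from a script. Its argument "increments" is a list that holds one entry, the list of rows, each a list of 7 numbers: the turn, a rotation vector about the tool's x, y, z as a fraction of full scale, then the shift along the tool's x, y, z as a fraction of full scale, then the closure, from -1 (fully open) to 1 (shut). In form: [[[wx, wy, wz, tx, ty, tz, fingers], ...]]. A call has 1 to 5 rows; each row shifts and turns the commanded pose from where the row before left it, along the tool's axes as they then stand; what a row does not reach is not made up. Full scale, the value 1, is 40 mm for a shift and 45 degrees for a turn. A row lasts 1/10 s, in which the tool goes at most 50 mm and 8.59 degrees, less where a joint would pass 70% of its speed; a pose out of reach is approached as far as the arm can. A call with a number of a shift or a turn outside -1 to 1 is refused whole. A call with a gripper value outside its range is refused whole. The fingers move at their own pace and stop on an object; "newtons" is the grip in N (left out, the last holds). Time passes only in rows, so rows that do not move let the fingers close. It gives the time, the measured TCP pose, the force, the opening and the grip force at its end, in the units of the state.
- manip.read_state(): the state, without advancing time (a new reading comes with each control period).
- optics.camera(name): name is "side" or "top" or "wrist"; returns a dict with "frame" (420x560x3 uint8, red, green, blue), "range_z" (420x560 float32, mm along the optical axis (not along the pixel's ray), 0 where there is no reading), "mtx" (3x3 intrinsics, pixels), "cam_to_world" (4x4, takes a point from camera to world coordinates). Camera axes: x right, y down, z forward; pixel columns grow to the right and rows downward; lengths in mm; the calibration is good to about 2 mm. A picture is of the moment at which its call begins.
- workorder.sign_off(): hands the job in; it is judged then, once.
The state is a dict: "clock": time; "joints": joint angles; "qd": joint speeds; "effort": joint torques, N m; "eef_pos": TCP position; "eef_rot": TCP orientation; "wrist_force": force on the tool from outside, world axes, zero at the start; "moment": the same for the moment, N m; "finger_gap": finger opening in mm; "finger_force": force on a finger pad.
Only numpy, scipy, OpenCV 4.12 (cv2) and the standard library are available. Lean on these libraries where they do the work, as an engineer would, in place of code of your own. Each camera call takes 0.05 s, during which the arm holds its last target. There are 200 camera calls.

## Working session

There is one attempt and no reset: what is moved stays moved. The work goes in short steps, Python scripts to look and compute and a tool call to move; the robot and the scene stay as the last step left them, time stands still between calls to the robot, and variables do not carry over. Pictures are saved under pics/ and viewed, at most 10 in all, crops included, and the job is handed in when it is done.

Besides the shell and the picture viewer there is one more tool, called after "Emit:" as name([rows], argument=value, ...), one row to a line, values as JSON. step_arm: Moves the arm, as the interface text tells. Its arguments: {"type":"object","properties":{"increments":{"type":"array","items":{"type":"array","items":{"type":"array","items":{"type":"number"}}}},"newtons":{"type":"number"}},"required":["increments"]}

```bash
ls; mkdir -p pics; python3 - <<'E'
from cell import manip, optics
import cv2,numpy as np
print(manip.read_state())
for n in ("side","top"):
    c=optics.camera(n); np.savez(f"{n}0.npz",**c); cv2.imwrite(f"pics/{n}0.png",c["frame"][:,:,::-1])
    print(n,c["mtx"],c["cam_to_world"])
E
```

```text
pics
{'clock': 0.0, 'joints': array([ 1.28238996e+00,  3.00509975e-01,  1.52156544e+00, -1.59683518e-05,
        1.32071200e+00, -6.66143701e-02]), 'qd': array([-0.00106756,  0.00061548,  0.00034511, -0.00081934,  0.00076924,
        0.00047369]), 'effort': array([ 1.86347620e-04, -5.31804156e+01, -3.52746892e+01,  7.08380900e-02,
        2.43949756e-02, -2.31026569e-06]), 'eef_pos': array([120.99301915, 536.50285102, 404.07148323]), 'eef_rot': array([-3.14039951e+00, -6.40971253e-05,  2.91980458e+00]), 'wrist_force': array([2.98221545e-01, 4.89261663e-01, 4.08065400e-04]), 'moment': array([ 0.04950893, -0.04089113,  0.0148571 ]), 'finger_force': 0.0, 'finger_gap': 93.83646289649249}
side [[469.20856521   0.         275.22492408]
 [  0.         469.20856521 208.3264732 ]
 [  0.           0.           1.        ]] [[-9.49117002e-01 -1.57994436e-01  2.72423705e-01  2.19022058e+02]
 [-3.14872475e-01  4.91683291e-01 -8.11851505e-01  1.23750810e+03]
 [-5.67816323e-03 -8.56320792e-01 -5.16413070e-01  8.37638436e+02]
 [ 0.00000000e+00  0.00000000e+00  0.00000000e+00  1.00000000e+00]]
top [[427.64195269   0.         281.86258769]
 [  0.         427.64195269 203.44380608]
 [  0.           0.           1.        ]] [[ 1.22138896e-02 -9.87688581e-01  1.55955405e-01  4.01006386e+02]
 [-9.99894423e-01 -1.32918589e-02 -5.87101905e-03  9.37012246e+01]
 [ 7.87167572e-03 -1.55867232e-01 -9.87746649e-01  1.21704132e+03]
 [ 0.00000000e+00  0.00000000e+00  0.00000000e+00  1.00000000e+00]]
```

View pics/side0.png

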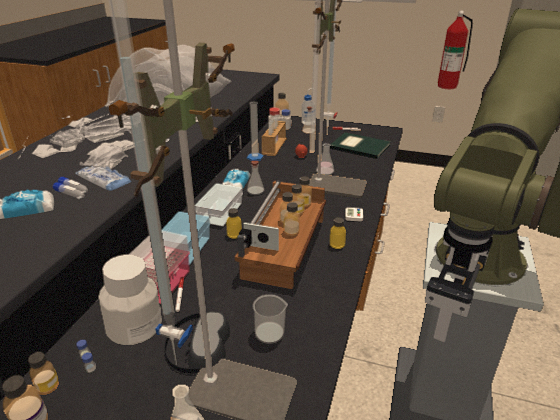

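View pics/top0.png

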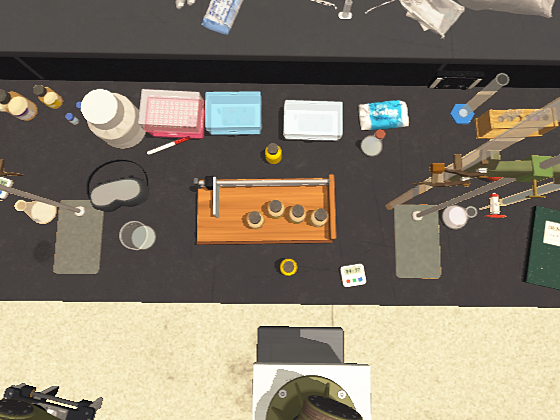

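The side view shows the shelf in mid-picture at (285,235), with the stop's near end at (262,237). The top view shows the four amber caps on the shelf at (254,219), (276,208), (298,213) and (320,216). The stop plate is at (215,197) and the cheek at (333,207). Two yellow look-alikes stand off the shelf on the bench at (273,153) and (289,267). The ones meant are the four on the shelf, which are amber with black caps.

```bash
cat > h.py <<'E'
import numpy as np,cv2
from cell import optics
def shot(n): return optics.camera(n)
def ray(c,u,v,z):
    K=np.asarray(c["mtx"]);T=np.asarray(c["cam_to_world"])
    d=T[:3,:3]@np.linalg.solve(K,[u,v,1.]); o=T[:3,3]
    return o+d*(z-o[2])/d[2]
def cloud(c):
    K=np.asarray(c["mtx"]);T=np.asarray(c["cam_to_world"]);Z=c["range_z"]
    v,u=np.mgrid[:Z.shape[0],:Z.shape[1]]
    P=np.stack([(u-K[0,2])/K[0,0]*Z,(v-K[1,2])/K[1,1]*Z,Z],-1)@T[:3,:3].T+T[:3,3]
    P[Z<=0]=np.nan; return P
E
python3 - <<'E'
from h import *
c=dict(np.load("top0.npz")); P=cloud(c); 
roi=np.zeros(P.shape[:2],bool); roi[165:255,185:345]=1
hsv=cv2.cvtColor(c["frame"],cv2.COLOR_RGB2HSV)
m=(roi&(abs(P[...,2]-80)<5)).astype(np.uint8)
ct=max(cv2.findContours(m,0,2)[0],key=cv2.contourArea)
print("board rect",cv2.minAreaRect(ct))
for p in cv2.boxPoints(cv2.minAreaRect(ct)): print(p,ray(c,*p,80).round(1))
# edges: left end, front lip, cheek top
for z0,z1,nm in((160,180,"caps"),(120,131,"cheek126"),(150,158,"stop155"),(84,90,"lip")):
    m=(roi&(P[...,2]>z0)&(P[...,2]<z1)).astype(np.uint8)
    n,L,S,C=cv2.connectedComponentsWithStats(m)
    for i in range(1,n):
        if S[i,4]>8:
            Q=P[L==i]; r=cv2.minAreaRect(Q[:,:2].astype(np.float32)); print(nm,C[i].round(1),S[i,4],np.median(Q,0).round(1),"rect c",np.round(r[0],1),np.round(r[1],1),round(r[2],2))
for u,v in((353,275),(137,235),(417,242)): print(P[v,u])
f=cv2.resize(c["frame"][160:290,180:350],None,fx=4,fy=4,interpolation=cv2.INTER_CUBIC); cv2.imwrite("pics/crop.png",f[:,:,::-1])
E
```

```text
board rect ((261.6925048828125, 214.62905883789062), (58.00813674926758, 132.0938262939453), 89.24615478515625)
[195.26971 186.49646] [623.8 321.7  80. ]
[327.3521  184.75854] [633.5 -35.8  80. ]
[328.1153  242.76166] [476.5 -37.2  80. ]
[196.0329  244.49957] [467.4 312.8  80. ]
caps [274.9 205.6] 122 [560.  104.4 171. ] rect c [560.8 104.4] [29.8 28.1] 89.16
caps [297.4 210.5] 121 [548.4  49.8 171.6] rect c [549.4  48.6] [28.3 27.7] 1.41
caps [320.3 214.4] 122 [540.8  -7.  171.1] rect c [540.   -7.4] [29.1 28. ] 88.67
caps [254.  217.1] 119 [531.3 155.8 171.3] rect c [531.4 155.5] [28.8 28.1] 48.03
cheek126 [331.6 206.4] 348 [567.8 -41.8 125.8] rect c [569.7 -41.4] [168.2  14.3] 1.51
cheek126 [216. 206.] 9 [564.1 256.6 127.2] rect c [564.  256.6] [20.4  0.6] 2.33
cheek126 [312.8 222.7] 11 [524.    9.  123.3] rect c [524.6   6.8] [23.6  4.2] 49.03
stop155 [213.6 195.1] 78 [589.1 259.8 154.2] rect c [587.  259.1] [94.8  5.1] 2.06
lip [298.7 241.3] 162 [479.1  37.8  86.3] rect c [479.1  45.6] [  8.4 179.8] 2.13
lip [238.4 242.1] 111 [475.1 201.7  86.3] rect c [475.2 200.1] [  8.7 118.7] 2.29
lip [205.5 242.9] 45 [471.4 285.7  86.4] rect c [471.3 286.8] [ 5.5 50.3] 0.76
[ 392.36860228 -113.2520426    15.70446461]
[496.5307695  495.30481434   4.56360839]
[ 486.33649733 -295.83008163   12.0483728 ]
```

View pics/crop.png

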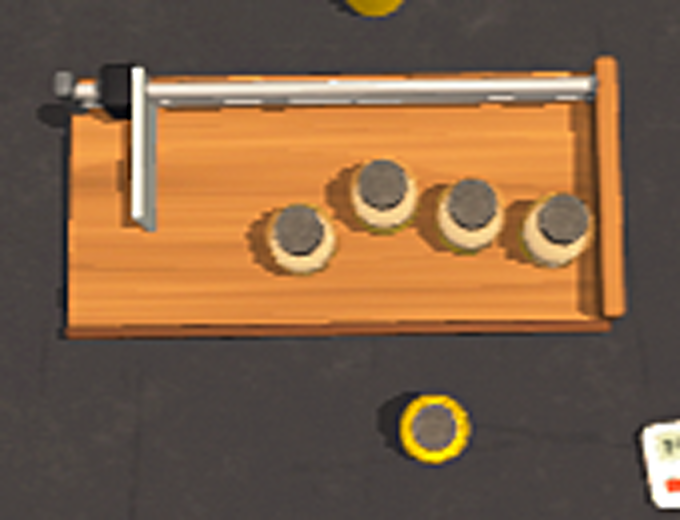

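The crop confirms four black-capped amber bottles on the shelf, with the yellow ones off it. Next I get the rail line and the move targets.

```bash
python3 - <<'E'
from h import *
c=dict(np.load("top0.npz")); P=cloud(c)
for u in range(225,330,15):
    col=P[165:200,u]; m=(col[:,2]>126)&(col[:,2]<142); print(u,col[m].round(1).tolist())
Z=np.array([0,0])
s=dict(np.load("side0.npz"));Q=cloud(s)
B=(Q[...,2]>76)&(Q[...,2]<84)&(Q[...,0]>450)&(Q[...,0]<680)&(Q[...,1]>-60)&(Q[...,1]<340)
Q=Q[B];print("side board",cv2.minAreaRect(Q[:,:2].astype(np.float32)),np.median(Q[:,2]))
E
```

```text
225 [[628.5, 234.7, 134.9], [626.1, 234.8, 133.8], [623.8, 234.9, 132.2]]
240 [[633.0, 196.7, 128.7], [628.7, 195.9, 136.8], [626.0, 195.8, 137.0], [623.7, 195.8, 135.4]]
255 [[632.3, 157.4, 134.8], [629.1, 157.2, 137.2], [626.6, 157.2, 136.7], [624.4, 157.2, 134.8]]
270 [[633.5, 118.7, 131.7], [630.3, 118.6, 134.2], [626.8, 118.5, 138.5], [625.9, 118.6, 129.9]]
285 [[633.2, 79.9, 135.6], [631.0, 79.9, 133.5], [628.7, 79.8, 131.7], [625.9, 79.8, 132.3]]
300 [[633.4, 41.2, 136.9], [630.8, 41.2, 136.6], [629.0, 41.0, 132.8]]
315 [[637.3, 2.2, 133.7], [634.2, 2.4, 135.6], [632.4, 2.1, 131.6], [629.9, 2.0, 131.3]]
side board ((561.52978515625, 139.84616088867188), (178.26930236816406, 359.3768005371094), 1.616937518119812) 80.12950821851382
```

Emit:
step_arm([
  [[0,0,-0.16,-1,0,0,-1],[0,0,-0.16,-1,0,0,-1],[0,0,0,0,-1,0,0.5],[0,0,0,0,-1,0,0.5],[0,0,0,0,-1,0,0.5]],
])

```text
clock: 0.6
eef_pos: [203.4, 402.5, 403.9]
eef_rot: [-3.141, -0.001, -3.112]
wrist_force: [0.9, -0.2, 0.7]
finger_gap: 73.3
finger_force: 0.0
```

Emit:
step_arm([
  [[0,0,0,-0.8,-0.7,0,0.5],[0,0,0,-0.8,-0.7,0,0.5],[0,0,0,-0.8,-0.7,0,0.5],[0,0,0,-0.8,-0.7,0,0.5],[0,0,0,-0.8,-0.7,0,0.5]],
])

```text
clock: 1.1
eef_pos: [368.5, 267.3, 404.6]
eef_rot: [3.142, -0.0, -3.112]
wrist_force: [0.2, 1.0, 0.1]
finger_gap: 33.7
finger_force: 0.0
```

Emit:
step_arm([
  [[0,0,0,-0.8,-0.7,0,0.5],[0,0,0,-0.8,-0.7,0,0.5],[0,0,0,0,0,0,0.5],[0,0,0,0,0,0,0.5]],
])

```text
clock: 1.5
eef_pos: [433.3, 214.3, 404.2]
eef_rot: [-3.141, -0.001, -3.114]
wrist_force: [0.3, -0.0, 0.9]
finger_gap: 23.5
finger_force: 0.0
```

Emit:
step_arm([
  [[0,0,0,-0.7,-0.77,0,0.5],[0,0,0,-0.7,-0.77,0,0.5],[0,0,0,0,0,0,0.5],[0,0,0,0,0,0.9,0.5],[0,0,0,0,0,0.9,0.5]],
])

```text
clock: 2.0
eef_pos: [489.9, 155.9, 332.3]
eef_rot: [3.141, 0.002, -3.111]
wrist_force: [-0.3, 0.9, -0.8]
finger_gap: 23.2
finger_force: 0.0
```

Emit:
step_arm([
  [[0,0,0,0,0,0.8,0.5],[0,0,0,0,0,0,0.5],[0,0,0,0,0,0,0.5]],
])

```text
clock: 2.3
eef_pos: [490.5, 155.7, 301.6]
eef_rot: [3.141, -0.0, -3.111]
wrist_force: [0.3, 1.1, 0.2]
finger_gap: 23.5
finger_force: 0.0
```

```bash
python3 - <<'E'
from h import *
cv2.imwrite("pics/w1.png",shot("wrist")["frame"][:,:,::-1])
E
```

```text
(no output)
```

View pics/w1.png

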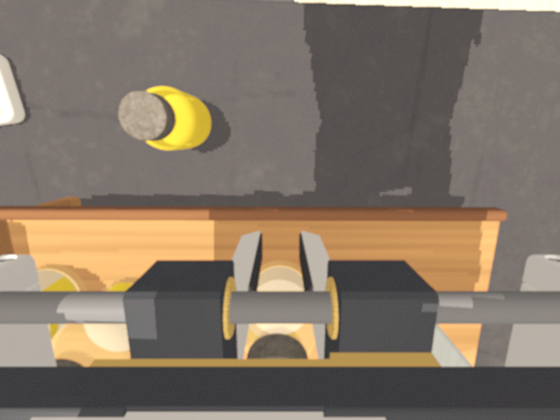

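The wrist view shows bottle 4's cap at (277,350), centred between the fingers, so I push it back.

Emit:
step_arm([
  [[0,0,0,-0.25,0,0,0.5],[0,0,0,-0.3,0,0,0.5],[0,0,0,-0.3,0,0,0.5],[0,0,0,-0.3,0,0,0.5],[0,0,0,-0.3,0,0,0.5]],
])

```text
clock: 2.85
eef_pos: [549.9, 156.6, 302.2]
eef_rot: [3.141, 0.002, -3.112]
wrist_force: [-0.6, 1.1, 1.2]
finger_gap: 23.4
finger_force: 0.7
```

Emit:
step_arm([
  [[0,0,0,-0.1,0,0,0.5],[0,0,0,-0.1,0,0,0.5],[0,0,0,-0.1,0,0,0.5],[0,0,0,-0.1,0,0,0.5],[0,0,0,0,0,0,0.5]],
])

```text
clock: 3.35
eef_pos: [565.1, 156.9, 300.8]
eef_rot: [3.141, 0.0, -3.112]
wrist_force: [0.2, -0.3, -0.0]
finger_gap: 23.3
finger_force: 0.1
```

Emit:
step_arm([
  [[0,0,0,-0.05,0,0,0.5],[0,0,0,-0.05,0,0,0.5],[0,0,0,0,0,0,0.5]],
])

```text
clock: 3.65
eef_pos: [568.9, 157.0, 300.6]
eef_rot: [3.142, 0.0, -3.112]
wrist_force: [-1.0, -0.8, 0.2]
finger_gap: 23.8
finger_force: 0.4
```

Emit:
step_arm([
  [[0,0,0,-0.05,0,0,0.5],[0,0,0,0,0,0,0.5]],
])

```text
clock: 3.85
eef_pos: [570.9, 157.1, 300.6]
eef_rot: [-3.142, 0.0, -3.112]
wrist_force: [-0.5, 0.3, 0.8]
finger_gap: 23.4
finger_force: 0.5
```

Emit:
step_arm([
  [[0,0,0,-0.04,0,0,0.5],[0,0,0,0,0,0,0.5]],
])

```text
clock: 4.05
eef_pos: [572.4, 157.1, 300.5]
eef_rot: [-3.142, -0.001, -3.112]
wrist_force: [-1.5, -0.1, 0.1]
finger_gap: 23.3
finger_force: 1.0
```

```bash
cat >> h.py <<'E'
def top():
    c=shot("top");P=cloud(c)
    m=((P[...,2]>160)&(P[...,2]<180)&(P[...,0]>500)&(P[...,0]<630)&(P[...,1]>-40)&(P[...,1]<260)).astype(np.uint8)
    n,L,S,C=cv2.connectedComponentsWithStats(m)
    for i in range(1,n):
        if S[i,4]>8:
            r=cv2.minAreaRect(P[L==i][:,:2].astype(np.float32)); w=np.array(r[0])-[563.5,134]
            print("cap",S[i,4],np.round(r[0],1),"shelf",np.round([w[0]+.028*w[1],w[1]-.028*w[0]],1))
    m=(P[...,2]>150)&(P[...,2]<158)&(P[...,0]>530)&(P[...,0]<650)&(P[...,1]>100)&(P[...,1]<290)
    if m.sum()>8: r=cv2.minAreaRect(P[m][:,:2].astype(np.float32)); print("stop",np.round(r[0],1),np.round(r[1],1))
    return c,P
E
python3 -c "
from h import *
top()"
```

```text
cap 120 [549.3  48.7] shelf [-16.6 -84.9]
cap 121 [540.   -7.4] shelf [ -27.5 -140.7]
stop [586.9 259.9] [94.7  5. ]
```

Emit:
step_arm([
  [[0,0,0,-0.04,0,0,0.5],[0,0,0,0,0,0,0.5]],
])

```text
clock: 4.3
eef_pos: [573.6, 157.2, 300.4]
eef_rot: [-3.141, -0.003, -3.112]
wrist_force: [-11.0, -1.3, 5.1]
finger_gap: 23.3
finger_force: 5.3
```

Emit:
step_arm([
  [[0,0,0,-0.03,0,0,0.5],[0,0,0,0,0,0,0.5]],
])

```text
clock: 4.5
eef_pos: [574.3, 157.3, 300.4]
eef_rot: [-3.141, -0.005, -3.112]
wrist_force: [-18.4, -1.3, 9.2]
finger_gap: 23.4
finger_force: 9.0
```

Emit:
step_arm([
  [[0,0,0,-0.03,0,0,0.5],[0,0,0,0,0,0,0.5]],
])

```text
clock: 4.7
eef_pos: [575.1, 157.3, 300.3]
eef_rot: [-3.141, -0.008, -3.112]
wrist_force: [-25.5, -2.7, 13.3]
finger_gap: 23.6
finger_force: 13.2
```

Emit:
step_arm([
  [[0,0,0,0.2,0,0,0.5],[0,0,0,0.8,0,0,0.5],[0,0,0,0.7,0,0,0.5],[0,0,0,0,-0.65,0,0.5],[0,0,0,0,-0.65,0,0.5]],
])

```text
clock: 5.2
eef_pos: [509.4, 103.1, 301.0]
eef_rot: [3.142, 0.001, -3.11]
wrist_force: [-0.1, 0.2, 0.5]
finger_gap: 23.8
finger_force: 0.0
```

Emit:
step_arm([
  [[0,0,0,0,0,0,0.5],[0,0,0,0,0,0,0.5]],
])

```text
clock: 5.4
eef_pos: [510.1, 103.1, 300.8]
eef_rot: [3.141, 0.001, -3.113]
wrist_force: [0.0, 0.4, 0.5]
finger_gap: 23.6
finger_force: 0.0
```

```bash
python3 -c "
from h import *
top()"
```

```text
cap 122 [599.6 158.5] shelf [36.8 23.5]
cap 126 [539.9  -7.2] shelf [ -27.5 -140.5]
stop [589.  206.1] [ 94.8 110.9]
```

Emit:
step_arm([
  [[0,0,0,-0.25,0.03,0,0.5],[0,0,0,-0.25,0,0,0.5],[0,0,0,-0.25,0,0,0.5],[0,0,0,-0.25,0,0,0.5],[0,0,0,-0.25,0,0,0.5]],
])

```text
clock: 5.95
eef_pos: [560.9, 106.1, 300.4]
eef_rot: [-3.142, -0.0, -3.112]
wrist_force: [-1.3, 0.0, 0.1]
finger_gap: 23.6
finger_force: 0.5
```

Emit:
step_arm([
  [[0,0,0,-0.08,0,0,0.5],[0,0,0,-0.08,0,0,0.5],[0,0,0,-0.08,0,0,0.5],[0,0,0,-0.06,0,0,0.5],[0,0,0,0,0,0,0.5]],
])

```text
clock: 6.45
eef_pos: [572.0, 106.3, 300.7]
eef_rot: [3.142, 0.0, -3.112]
wrist_force: [0.0, 1.0, -1.0]
finger_gap: 23.7
finger_force: 0.2
```

Emit:
step_arm([
  [[0,0,0,-0.03,0,0,0.5],[0,0,0,-0.03,0,0,0.5],[0,0,0,0,0,0,0.5]],
])

```text
clock: 6.75
eef_pos: [574.3, 106.4, 300.7]
eef_rot: [-3.142, -0.0, -3.112]
wrist_force: [-2.1, -0.0, 0.9]
finger_gap: 23.3
finger_force: 1.0
```

Emit:
step_arm([
  [[0,0,0,-0.03,0,0,0.5],[0,0,0,-0.03,0,0,0.5],[0,0,0,0,0,0,0.5]],
])

```text
clock: 7.05
eef_pos: [576.1, 106.4, 300.6]
eef_rot: [-3.141, -0.004, -3.112]
wrist_force: [-14.8, -1.6, 8.1]
finger_gap: 23.3
finger_force: 7.1
```

Emit:
step_arm([
  [[0,0,0,0.2,0,0,0.5],[0,0,0,0.85,0,0,0.5],[0,0,0,0.85,0,0,0.5],[0,0,0,0,-0.7,0,0.5],[0,0,0,0,-0.72,0,0.5]],
])

```text
clock: 7.55
eef_pos: [501.7, 47.2, 301.1]
eef_rot: [-3.142, 0.001, -3.11]
wrist_force: [0.0, 0.7, 0.2]
finger_gap: 23.6
finger_force: 0.0
```

Emit:
step_arm([
  [[0,0,0,0,0,0,0.5],[0,0,0,0,0,0,0.5]],
])

```text
clock: 7.75
eef_pos: [502.4, 47.3, 300.8]
eef_rot: [3.141, 0.001, -3.113]
wrist_force: [0.1, 0.8, 0.1]
finger_gap: 23.4
finger_force: 0.0
```

```bash
python3 -c "
from h import *
top()"
```

```text
cap 124 [599.5 158.3] shelf [36.7 23.3]
cap 119 [601.6 108.8] shelf [ 37.4 -26.3]
stop [589.8 183.4] [ 94.8 156.7]
```

Emit:
step_arm([
  [[0,0,0,-0.25,0.03,0,0.5],[0,0,0,-0.3,0,0,0.5],[0,0,0,-0.3,0,0,0.5],[0,0,0,-0.3,0,0,0.5],[0,0,0,-0.3,0,0,0.5]],
])

```text
clock: 8.3
eef_pos: [561.4, 51.2, 300.5]
eef_rot: [3.142, -0.0, -3.111]
wrist_force: [-0.5, 0.3, 0.2]
finger_gap: 23.5
finger_force: 0.6
```

Emit:
step_arm([
  [[0,0,0,-0.1,0,0,0.5],[0,0,0,-0.08,0,0,0.5],[0,0,0,-0.08,0,0,0.5],[0,0,0,-0.06,0,0,0.5],[0,0,0,0,0,0,0.5]],
])

```text
clock: 8.8
eef_pos: [573.3, 50.7, 300.7]
eef_rot: [-3.142, 0.0, -3.112]
wrist_force: [0.0, 0.7, -0.8]
finger_gap: 23.5
finger_force: 0.2
```

Emit:
step_arm([
  [[0,0,0,-0.03,0,0,0.5],[0,0,0,-0.03,0,0,0.5],[0,0,0,0,0,0,0.5]],
])

```text
clock: 9.1
eef_pos: [575.6, 50.7, 300.7]
eef_rot: [-3.142, -0.0, -3.112]
wrist_force: [-1.0, -0.1, -0.4]
finger_gap: 23.3
finger_force: 0.4
```

Emit:
step_arm([
  [[0,0,0,-0.03,0,0,0.5],[0,0,0,-0.03,0,0,0.5],[0,0,0,0,0,0,0.5]],
])

```text
clock: 9.4
eef_pos: [577.4, 50.9, 300.5]
eef_rot: [3.141, -0.004, -3.112]
wrist_force: [-13.1, 0.6, 6.2]
finger_gap: 23.5
finger_force: 5.7
```

Emit:
step_arm([
  [[0,0,0,0.3,0,0,0.5],[0,0,0,0.9,0,0,0.5],[0,0,0,0.9,0,0,0.5],[0,0,0,0,-0.7,0,0.5],[0,0,0,0,-0.65,0,0.5]],
])

```text
clock: 9.9
eef_pos: [495.1, -6.0, 301.2]
eef_rot: [-3.141, 0.001, -3.111]
wrist_force: [0.1, -0.1, 0.1]
finger_gap: 23.2
finger_force: 0.0
```

Emit:
step_arm([
  [[0,0,0,0,0,0,0.5],[0,0,0,0,0,0,0.5]],
])

```text
clock: 10.1
eef_pos: [495.7, -5.7, 300.7]
eef_rot: [3.142, 0.0, -3.113]
wrist_force: [-0.6, -0.4, -0.1]
finger_gap: 23.8
finger_force: 0.0
```

```bash
python3 -c "
from h import *
top()"
```

```text
cap 123 [603.9  53.8] shelf [ 38.2 -81.3]
cap 122 [599.8 158.5] shelf [37.  23.5]
cap 119 [601.2 108.7] shelf [ 37.  -26.3]
stop [590.3 183.4] [ 94.4 156.5]
```

Emit:
step_arm([
  [[0,0,0,-0.25,-0.05,0,0.5],[0,0,0,-0.35,0,0,0.5],[0,0,0,-0.35,0,0,0.5],[0,0,0,-0.35,0,0,0.5],[0,0,0,-0.3,0,0,0.5]],
])

```text
clock: 10.65
eef_pos: [560.8, -5.0, 300.5]
eef_rot: [3.142, -0.0, -3.111]
wrist_force: [-2.1, -0.1, 1.3]
finger_gap: 23.5
finger_force: 0.7
```

Emit:
step_arm([
  [[0,0,0,-0.15,0,0,0.5],[0,0,0,-0.1,0,0,0.5],[0,0,0,-0.08,0,0,0.5],[0,0,0,-0.06,0,0,0.5],[0,0,0,0,0,0,0.5]],
])

```text
clock: 11.15
eef_pos: [575.3, -5.2, 300.7]
eef_rot: [3.142, 0.0, -3.112]
wrist_force: [-0.5, 0.4, -0.4]
finger_gap: 23.4
finger_force: 0.2
```

Emit:
step_arm([
  [[0,0,0,-0.03,0,0,0.5],[0,0,0,-0.03,0,0,0.5],[0,0,0,0,0,0,0.5]],
])

```text
clock: 11.45
eef_pos: [577.6, -5.2, 300.6]
eef_rot: [3.142, -0.0, -3.112]
wrist_force: [-1.0, 0.7, -0.3]
finger_gap: 23.5
finger_force: 0.7
```

Emit:
step_arm([
  [[0,0,0,-0.03,0,0,0.5],[0,0,0,-0.03,0,0,0.5],[0,0,0,0,0,0,0.5]],
])

```text
clock: 11.75
eef_pos: [579.4, -5.1, 300.4]
eef_rot: [3.141, -0.004, -3.112]
wrist_force: [-14.4, -0.3, 6.8]
finger_gap: 23.6
finger_force: 6.8
```

Emit:
step_arm([
  [[0,0,0,0.4,0,0,0.5],[0,0,0,0.85,0,0,0.5],[0,0,0,0,0,-0.9,0.5],[0,0,0,0,0,-0.9,0.5],[0,0,0,0,0,-0.7,0.5]],
])

```text
clock: 12.25
eef_pos: [529.8, -6.6, 403.1]
eef_rot: [-3.141, 0.002, -3.112]
wrist_force: [1.0, 0.5, 0.5]
finger_gap: 23.8
finger_force: 0.0
```

Emit:
step_arm([
  [[0,0,0,0,0.95,0,1],[0,0,0,0,0.95,0,1],[0,0,0,0,0.95,0,1],[0,0,0,0,0.95,0,1],[0,0,0,0,0.95,0,1]],
])

```text
clock: 12.75
eef_pos: [524.2, 184.8, 400.9]
eef_rot: [3.141, 0.001, -3.112]
wrist_force: [0.7, -1.0, -0.1]
finger_gap: 0.4
finger_force: 0.0
```

Emit:
step_arm([
  [[0,0,0,0,0.95,0,1],[0,0,0,0,0.95,0,1],[0,0,0,-0.75,0.95,0,1],[0,0,0,-0.7,0,0,1],[0,0,0,0,0,0,1]],
])

```text
clock: 13.25
eef_pos: [580.8, 299.7, 399.5]
eef_rot: [-3.141, -0.0, -3.112]
wrist_force: [-0.9, -0.6, -0.0]
finger_gap: 0.3
finger_force: 0.0
```

```bash
python3 -c "
from h import *
from cell import manip
c,P=top(); s=manip.read_state(); print(s['eef_pos'],s['finger_gap'])
w=s['eef_pos']-[563.5,134,0]; print('tool shelf',w[0]+.028*w[1],w[1]-.028*w[0])
s=shot('side'); cv2.imwrite('pics/s2.png',cv2.resize(s['frame'][150:310,200:400],None,fx=3.5,fy=3.5)[:,:,::-1])"
```

```text
cap 125 [603.9  54. ] shelf [ 38.2 -81.1]
cap 122 [605.2  -2.5] shelf [  37.8 -137.6]
cap 122 [599.7 158.4] shelf [36.9 23.4]
cap 119 [601.4 108.7] shelf [ 37.1 -26.3]
stop [582.4 184.4] [ 10.3 153.9]
[579.78700227 299.19270183 399.71129629] 0.6126139930543436
tool shelf 20.912397917437296 164.73666576663965
```

View pics/s2.png

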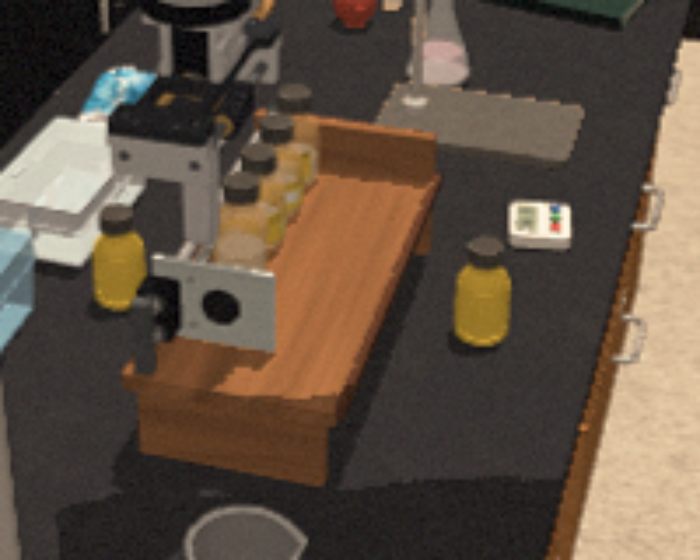

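The view shows all four bottles upright along the rails. The stop's black pad at (221,307) is clear, so I descend beside it and push.

Emit:
step_arm([
  [[0,0,0,0,0.05,0.85,1],[0,0,0,0,0,0.85,1],[0,0,0,0,0,0.75,1],[0,0,0,0,0,0,1],[0,0,0,0,0,0,1]],
])

```text
clock: 13.85
eef_pos: [578.9, 300.8, 304.0]
eef_rot: [3.141, 0.001, -3.112]
wrist_force: [0.3, 0.1, -0.1]
finger_gap: 0.2
finger_force: 0.0
```

Emit:
step_arm([
  [[0,0,0,0,-0.2,0,1],[0,0,0,0,-0.15,0,1],[0,0,0,0,-0.1,0,1],[0,0,0,0,-0.05,0,1],[0,0,0,0,0,0,1]],
])

```text
clock: 14.35
eef_pos: [579.7, 280.6, 303.0]
eef_rot: [3.141, 0.0, -3.113]
wrist_force: [0.1, 0.6, 1.1]
finger_gap: 0.5
finger_force: 0.0
```

Emit:
step_arm([
  [[0,0,0,0,-0.1,0,1],[0,0,0,0,-0.1,0,1],[0,0,0,0,0,0,1]],
])

```text
clock: 14.65
eef_pos: [579.8, 272.9, 302.7]
eef_rot: [3.141, 0.0, -3.112]
wrist_force: [-1.0, 3.2, 0.8]
finger_gap: 0.7
finger_force: 0.9
```

```bash
python3 -c "
from h import *
from cell import manip
s=manip.read_state(); w=s['eef_pos']-[563.5,134,0]; print('tool shelf',w[0]+.028*w[1],w[1]-.028*w[0],s['wrist_force'])"
```

```text
tool shelf 20.14903487389229 138.47514126846772 [-1.04344108  3.16216903  0.82443262]
```

Emit:
step_arm([
  [[0,0,0,0,-0.15,0,1],[0,0,0,0,-0.25,0,1],[0,0,0,0,-0.3,0,1],[0,0,0,0,-0.3,0,1],[0,0,0,0,-0.3,0,1]],
])

```text
clock: 15.15
eef_pos: [581.2, 221.2, 302.8]
eef_rot: [3.14, 0.0, -3.111]
wrist_force: [-0.4, 7.3, 0.4]
finger_gap: 0.2
finger_force: 3.7
```

Emit:
step_arm([
  [[0,0,0,0,-0.2,0,1],[0,0,0,0,-0.15,0,1],[0,0,0,0,-0.1,0,1],[0,0,0,0,0,0,1]],
])

```text
clock: 15.55
eef_pos: [581.8, 202.8, 302.7]
eef_rot: [-3.142, -0.0, -3.112]
wrist_force: [-1.1, 0.2, 0.6]
finger_gap: 0.0
finger_force: 0.1
```

```bash
python3 -c "
from h import *
from cell import manip
s=manip.read_state(); w=s['eef_pos']-[563.5,134,0]; print('tool shelf',w[0]+.028*w[1],w[1]-.028*w[0],s['wrist_force'])
c,P=top()
m=(P[...,2]>145)&(P[...,2]<158)&(P[...,0]>530)&(P[...,0]<570)&(P[...,1]>50)&(P[...,1]<290)
print(P[m].round(1)[:12])"
```

```text
tool shelf 20.27138446442579 68.24733781597863 [-1.09118885  0.21500944  0.59277202]
cap 125 [604.1  54. ] shelf [ 38.3 -81.1]
cap 120 [604.9  -3.4] shelf [  37.5 -138.5]
cap 95 [601.6 105. ] shelf [ 37.3 -30. ]
[]
```

Emit:
step_arm([
  [[0,0,0,0,-0.15,0,1],[0,0,0,0,-0.15,0,1],[0,0,0,0,-0.15,0,1],[0,0,0,0,-0.1,0,1],[0,0,0,0,-0.1,0,1]],
])

```text
clock: 16.1
eef_pos: [582.5, 177.5, 302.6]
eef_rot: [3.14, 0.0, -3.112]
wrist_force: [-0.6, 7.6, 0.6]
finger_gap: 0.4
finger_force: 4.0
```

Emit:
step_arm([
  [[0,0,0,0,-0.08,0,1],[0,0,0,0,-0.06,0,1],[0,0,0,0,0,0,1]],
])

```text
clock: 16.4
eef_pos: [582.7, 171.8, 302.6]
eef_rot: [3.141, 0.0, -3.112]
wrist_force: [-1.0, 5.5, 0.8]
finger_gap: 0.6
finger_force: 2.7
```

```bash
cat > q.py <<'E'
from h import *
from cell import manip
s=manip.read_state(); w=s['eef_pos']-[563.5,134,0]; print('tool shelf',w[0]+.028*w[1],w[1]-.028*w[0],s['wrist_force'])
c,P=top()
cv2.imwrite('pics/t%d.png'%(s['clock']*100),cv2.resize(c['frame'][160:260,180:350],None,fx=4,fy=4,interpolation=2)[:,:,::-1])
E
python3 q.py
```

```text
tool shelf 20.289272452532167 37.24525820589307 [-1.03277594  5.47382652  0.75448195]
cap 123 [604.3  39. ] shelf [ 38.2 -96.2]
cap 121 [605.   -7.6] shelf [  37.6 -142.7]
cap 63 [599.3  76.3] shelf [ 34.2 -58.7]
```

Emit:
step_arm([
  [[0,0,0,0,-0.06,0,1],[0,0,0,0,-0.04,0,1],[0,0,0,0,0,0,1]],
])

```text
clock: 16.75
eef_pos: [582.8, 168.1, 302.7]
eef_rot: [3.14, 0.0, -3.112]
wrist_force: [-0.1, 9.0, -0.3]
finger_gap: 0.5
finger_force: 4.4
```

Emit:
step_arm([
  [[0,0,0,0,-0.03,0,1],[0,0,0,0,0,0,1]],
])

```text
clock: 16.95
eef_pos: [582.7, 167.6, 302.7]
eef_rot: [3.139, 0.0, -3.111]
wrist_force: [-0.3, 15.0, -0.9]
finger_gap: 0.2
finger_force: 7.5
```

Emit:
step_arm([
  [[0,0,0,0,-0.03,0,1],[0,0,0,0,0,0,1]],
])

```text
clock: 17.15
eef_pos: [582.7, 167.0, 302.7]
eef_rot: [3.138, 0.001, -3.111]
wrist_force: [0.5, 20.1, -0.7]
finger_gap: 0.4
finger_force: 10.2
```

```bash
python3 q.py
```

```text
tool shelf 20.132935595809904 32.45634879443688 [ 0.54001134 20.14884021 -0.69195745]
cap 122 [603.6  34.1] shelf [  37.3 -101.1]
cap 57 [601.4  71.4] shelf [ 36.2 -63.7]
cap 122 [603.  -10.1] shelf [  35.5 -145.2]
```

Emit:
step_arm([
  [[0,0,0,0,0.2,0,1],[0,0,0,0,0.8,0,1],[0,0,0,0,0.8,0,1],[0,0,0,0,0,-0.9,1],[0,0,0,0,0,-0.9,1]],
])

```text
clock: 17.7
eef_pos: [580.6, 237.9, 374.5]
eef_rot: [-3.14, -0.002, -3.111]
wrist_force: [0.4, 0.1, 0.8]
finger_gap: 0.3
finger_force: 0.0
```

Emit:
step_arm([
  [[0,0,0,0,0,-0.7,1],[0,0,0,0.6,0.9,0,1],[0,0,0,0.6,0.9,0,1],[0,0,0,0.6,0.9,0,1],[0,0,0,0,0,0,1]],
])

```text
clock: 18.2
eef_pos: [503.1, 346.2, 402.7]
eef_rot: [-3.142, -0.0, -3.108]
wrist_force: [0.6, -0.9, 0.3]
finger_gap: 0.5
finger_force: 0.0
```

```bash
python3 q.py; ls pics; cp pics/$(ls -t pics|head -1) pics/now.png; python3 -c "
from h import *
s=shot('side'); cv2.imwrite('pics/s3.png',cv2.resize(s['frame'][150:310,200:400],None,fx=3.5,fy=3.5)[:,:,::-1])
c=shot('top');P=cloud(c)
m=(P[...,2]>148)&(P[...,2]<158)&(P[...,0]>530)&(P[...,0]<650)&(P[...,1]>100)&(P[...,1]<200)
r=cv2.minAreaRect(P[m][:,:2].astype(np.float32));w=np.array(r[0])-[563.5,134];print(r,w[0]+.028*w[1],w[1]-.028*w[0])"
```

```text
tool shelf -54.4263684941828 213.8583604777293 [ 0.634487   -0.88035475  0.29259239]
cap 118 [598.6 123.6] shelf [ 34.8 -11.3]
cap 120 [601.1  78.7] shelf [ 36.1 -56.3]
cap 120 [602.2  34. ] shelf [  35.9 -101.1]
cap 123 [603.3  -9.9] shelf [  35.7 -145. ]
stop [591.5 137.9] [94.8 30.4]
crop.png
s2.png
side0.png
t1639.png
t1714.png
t1820.png
top0.png
w1.png
((590.6179809570312, 137.92361450195312), (96.99501037597656, 30.410659790039062), 1.772840142250061) 27.22784216308594 3.16431103515625
```

View pics/now.png

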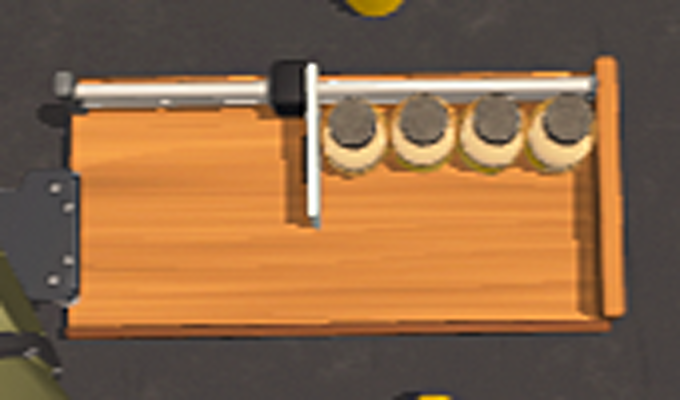

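View pics/s3.png

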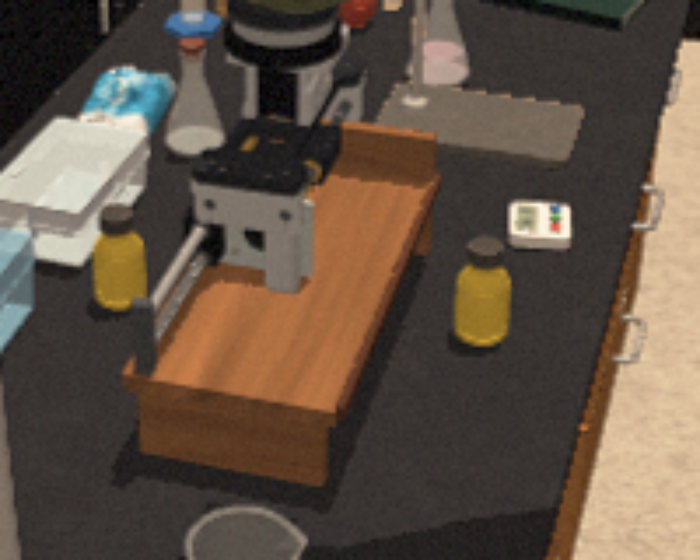

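The row looks closed and in line along the rails, with the stop at (313,145), the caps from (353,122) to (568,118) and the cheek at (605,185). The hand blocks the side view. I refine the centres sub-pixel, comparing with the first frame.

```bash
cat > m.py <<'E'
from h import *
def meas(c,tag):
    P=cloud(c); print(tag); M=lambda a,b,x0,x1,y0,y1:(P[...,2]>a)&(P[...,2]<b)&(P[...,0]>x0)&(P[...,0]<x1)&(P[...,1]>y0)&(P[...,1]<y1)
    sh=lambda p:np.round([p[0]-563.5+.028*(p[1]-134),p[1]-134-.028*(p[0]-563.5),p[2]],1)
    n,L,S,C=cv2.connectedComponentsWithStats(M(160,180,500,640,-40,200).astype(np.uint8))
    for i in range(1,n):
        if S[i,4]>50:
            Q=P[L==i]; A=np.c_[Q[:,:2]-Q[:,:2].mean(0),np.ones(len(Q))]
            print("cap",S[i,4],sh(ray(c,*C[i],171)),"slope",np.linalg.lstsq(A,Q[:,2],rcond=None)[0].round(3))
    m=M(120,131,480,660,-60,-30); v,u=np.nonzero(m); print("cheek",sh(ray(c,u.mean(),v.mean(),126)))
    m=M(148,158,535,600,120,300); v,u=np.nonzero(m)
    if len(u): print("plate",len(u),sh(ray(c,u.mean(),v.mean(),155)))
if __name__=="__main__":
    meas(dict(np.load("top0.npz")),"start"); meas(shot("top"),"now")
E
python3 m.py
```

```text
start
cap 122 [ -3.9 -29.3 171. ] slope [ 4.00000e-02 -3.60000e-02  1.70814e+02]
cap 121 [-16.9 -84.7 171. ] slope [3.50000e-02 4.00000e-03 1.71234e+02]
cap 122 [ -27.3 -141.   171. ] slope [ 2.00000e-02 -5.50000e-02  1.71004e+02]
cap 119 [-31.7  22.7 171. ] slope [6.5000e-02 6.8000e-02 1.7076e+02]
cheek [  -1.1 -175.4  126. ]
plate 53 [ 10.1 124.6 155. ]
now
cap 119 [ 34.6 -11.  171. ] slope [ 4.10000e-02 -2.30000e-02  1.70901e+02]
cap 121 [ 35.9 -55.6 171. ] slope [ 1.03000e-01 -3.40000e-02  1.71266e+02]
cap 118 [  35.9 -100.9  171. ] slope [ 9.30000e-02 -1.00000e-03  1.71157e+02]
cap 122 [  35.3 -144.9  171. ] slope [ 6.80000e-02 -2.20000e-02  1.70446e+02]
cheek [  -2.  -175.3  126. ]
plate 57 [ 10.6  13.3 155. ]
```

Emit:
step_arm([
  [[0,0,0,0.9,0.2,0,1],[0,0,0,0.9,0.2,0,1],[0,0,0,0.9,0.2,0,1],[0,0,0,0,0,0,0.5]],
])

```text
clock: 18.8
eef_pos: [395.1, 363.5, 403.0]
eef_rot: [3.141, -0.0, -3.111]
wrist_force: [-0.3, -0.1, -0.1]
finger_gap: 5.6
finger_force: 0.0
```

```bash
python3 -c "
from h import *
from m import meas
meas(shot('top'),'now2')
s=shot('side'); cv2.imwrite('pics/s4.png',cv2.resize(s['frame'][165:285,230:350],None,fx=5,fy=5,interpolation=2)[:,:,::-1])"
```

```text
now2
cap 118 [ 34.7 -11.  171. ] slope [5.60000e-02 3.00000e-02 1.71422e+02]
cap 120 [ 36.  -55.7 171. ] slope [ 6.40000e-02 -8.00000e-03  1.71563e+02]
cap 119 [  35.7 -100.8  171. ] slope [ 9.50000e-02 -1.70000e-02  1.70972e+02]
cap 122 [  35.3 -144.9  171. ] slope [ 8.00000e-02 -8.90000e-02  1.70618e+02]
cheek [  -1.9 -175.3  126. ]
plate 57 [ 10.2  14.4 155. ]
```

View pics/s4.png

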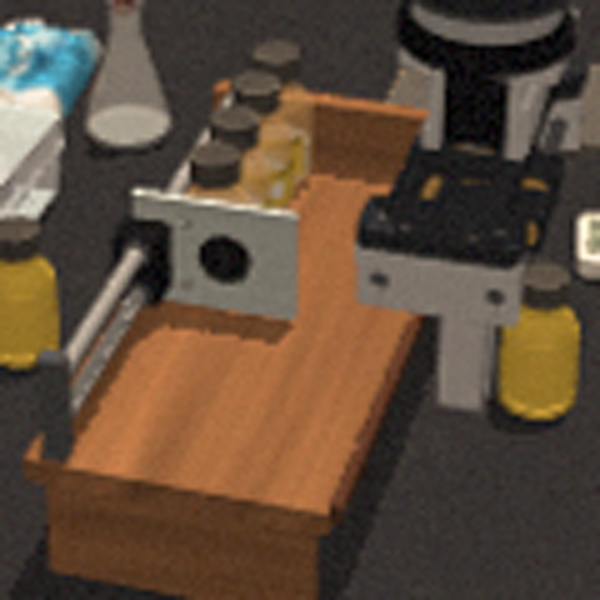

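The stop has travelled about 111 mm, matching the closed-row value. The caps now sit about 2 mm forward of where they stood against the rails. I'll nudge them back gently two at a time, with the fingers 46 mm apart centre to centre.

Emit:
step_arm([
  [[0,0,0,-0.45,-0.95,0,0.29],[0,0,0,-0.45,-0.95,0,0.29],[0,0,0,-0.45,-0.95,0,0.29],[0,0,0,-0.45,-0.95,0,0.29],[0,0,0,-0.45,-0.95,0,0.29]],
])

```text
clock: 19.4
eef_pos: [494.2, 173.5, 402.6]
eef_rot: [-3.141, 0.0, -3.114]
wrist_force: [0.5, 0.6, -0.4]
finger_gap: 33.1
finger_force: 0.0
```

Emit:
step_arm([
  [[0,0,0,-0.45,-0.95,0,0.29],[0,0,0,-0.45,-0.95,0,0.29],[0,0,0,0,0,0,0.29],[0,0,0,0,0,0,0.29]],
])

```text
clock: 19.8
eef_pos: [531.7, 99.9, 402.2]
eef_rot: [-3.142, -0.001, -3.115]
wrist_force: [0.3, 1.0, 0.3]
finger_gap: 33.7
finger_force: 0.0
```

```bash
cat > t.py <<'E'
from cell import manip
s=manip.read_state(); w=s['eef_pos']-[563.5,134,0]; print('tool shelf',w[0]+.028*w[1],w[1]-.028*w[0],w[2],s['wrist_force'],s['finger_gap'])
E
python3 t.py
```

```text
tool shelf -32.76318418044559 -33.232671429748756 402.20590066685855 [0.26979046 1.02926175 0.30145614] 33.739953613301616
```

Emit:
step_arm([
  [[0,0,0,0,0,0.85,0.29],[0,0,0,0,0,0.85,0.29],[0,0,0,0,0,0.8,0.29],[0,0,0,0,0,0,0.29],[0,0,0,0,0,0,0.29]],
])

```text
clock: 20.3
eef_pos: [531.1, 102.0, 303.5]
eef_rot: [3.142, 0.0, -3.111]
wrist_force: [-0.2, -0.5, 1.4]
finger_gap: 33.2
finger_force: 0.0
```

Emit:
step_arm([
  [[0,0,0,-0.25,0,0,0.29],[0,0,0,-0.25,0,0,0.29],[0,0,0,-0.2,0,0,0.29],[0,0,0,-0.1,0,0,0.29],[0,0,0,0,0,0,0.29]],
])

```text
clock: 20.8
eef_pos: [563.3, 102.4, 302.7]
eef_rot: [-3.142, 0.0, -3.112]
wrist_force: [0.0, -0.0, 0.5]
finger_gap: 33.2
finger_force: 0.0
```

Emit:
step_arm([
  [[0,0,0,-0.04,0,0,0.29],[0,0,0,-0.04,0,0,0.29],[0,0,0,0,0,0,0.29]],
])

```text
clock: 21.1
eef_pos: [566.1, 102.5, 302.7]
eef_rot: [3.142, 0.0, -3.112]
wrist_force: [0.5, 0.2, 0.3]
finger_gap: 33.1
finger_force: 0.0
```

```bash
python3 t.py
```

```text
tool shelf 1.6962081739573027 -31.592835927467824 302.6957232018852 [0.49446349 0.23458564 0.27431619] 33.14084620150515
```

Emit:
step_arm([
  [[0,0,0,-0.05,0,0,0.29],[0,0,0,0,0,0,0.29]],
])

```text
clock: 21.3
eef_pos: [568.1, 102.5, 302.6]
eef_rot: [-3.141, -0.0, -3.112]
wrist_force: [-0.6, -0.6, 0.6]
finger_gap: 33.3
finger_force: 0.4
```

Emit:
step_arm([
  [[0,0,0,-0.04,0,0,0.29],[0,0,0,0,0,0,0.29]],
])

```text
clock: 21.5
eef_pos: [569.6, 102.5, 302.6]
eef_rot: [-3.141, -0.001, -3.112]
wrist_force: [-3.8, -2.9, 3.1]
finger_gap: 33.3
finger_force: 2.1
```

Emit:
step_arm([
  [[0,0,0,-0.03,0,0,0.29],[0,0,0,0,0,0,0.29]],
])

```text
clock: 21.7
eef_pos: [570.5, 102.6, 302.6]
eef_rot: [-3.141, -0.002, -3.112]
wrist_force: [-8.6, -3.1, 4.5]
finger_gap: 33.3
finger_force: 4.4
```

Emit:
step_arm([
  [[0,0,0,-0.03,0,0,0.29],[0,0,0,0,0,0,0.29]],
])

```text
clock: 21.9
eef_pos: [571.2, 102.6, 302.5]
eef_rot: [-3.141, -0.005, -3.112]
wrist_force: [-16.6, -3.6, 9.9]
finger_gap: 33.2
finger_force: 8.6
```

Emit:
step_arm([
  [[0,0,0,0.2,0,0,0.29],[0,0,0,0.6,0,0,0.29],[0,0,0,0,-0.76,0,0.29],[0,0,0,0,-0.76,0,0.29],[0,0,0,0,-0.76,0,0.29]],
])

```text
clock: 22.4
eef_pos: [542.5, 9.8, 302.9]
eef_rot: [3.142, 0.001, -3.111]
wrist_force: [0.4, -1.1, 0.3]
finger_gap: 33.3
finger_force: 0.0
```

Emit:
step_arm([
  [[0,0,0,0,0,0,0.29],[0,0,0,-0.25,0,0,0.29],[0,0,0,-0.25,0,0,0.29],[0,0,0,-0.1,0,0,0.29],[0,0,0,0,0,0,0.29]],
])

```text
clock: 22.9
eef_pos: [567.3, 12.1, 302.4]
eef_rot: [3.142, -0.0, -3.111]
wrist_force: [-1.2, 0.3, 0.2]
finger_gap: 33.4
finger_force: 0.0
```

Emit:
step_arm([
  [[0,0,0,-0.06,0,0,0.29],[0,0,0,0,0,0,0.29]],
])

```text
clock: 23.1
eef_pos: [569.2, 11.7, 302.6]
eef_rot: [-3.142, -0.0, -3.112]
wrist_force: [-0.6, -1.3, -0.9]
finger_gap: 33.3
finger_force: 0.0
```

```bash
python3 t.py
```

```text
tool shelf 2.2875224147745308 -122.50613094788713 302.59393270401245 [-0.60377845 -1.26092259 -0.94949225] 33.33825976788573
```

Emit:
step_arm([
  [[0,0,0,-0.04,0,0,0.29],[0,0,0,0,0,0,0.29]],
])

```text
clock: 23.3
eef_pos: [570.6, 11.5, 302.6]
eef_rot: [3.141, -0.001, -3.112]
wrist_force: [-2.7, 0.4, 0.6]
finger_gap: 33.2
finger_force: 1.4
```

Emit:
step_arm([
  [[0,0,0,-0.03,0,0,0.29],[0,0,0,0,0,0,0.29]],
])

```text
clock: 23.5
eef_pos: [571.7, 11.5, 302.6]
eef_rot: [3.141, -0.001, -3.112]
wrist_force: [-5.1, 0.8, 2.8]
finger_gap: 33.2
finger_force: 2.4
```

Emit:
step_arm([
  [[0,0,0,-0.03,0,0,0.29],[0,0,0,0,0,0,0.29]],
])

```text
clock: 23.7
eef_pos: [572.7, 11.5, 302.6]
eef_rot: [3.141, -0.002, -3.112]
wrist_force: [-8.7, 1.8, 3.2]
finger_gap: 33.3
finger_force: 4.4
```

Emit:
step_arm([
  [[0,0,0,-0.03,0,0,0.29],[0,0,0,0,0,0,0.29]],
])

```text
clock: 23.9
eef_pos: [573.5, 11.6, 302.5]
eef_rot: [3.141, -0.005, -3.112]
wrist_force: [-17.4, 0.9, 9.1]
finger_gap: 33.5
finger_force: 8.6
```

Emit:
step_arm([
  [[0,0,0,0.2,0,0,0.29],[0,0,0,0.9,0,0,0.29],[0,0,0,0,0,-0.9,0.29],[0,0,0,0,0,-0.9,0.29],[0,0,0,0,0,-0.9,0.29]],
])

```text
clock: 24.4
eef_pos: [529.9, 10.2, 412.2]
eef_rot: [-3.141, 0.001, -3.112]
wrist_force: [0.3, 0.0, 0.8]
finger_gap: 33.5
finger_force: 0.0
```

Emit:
step_arm([
  [[0,0,0,0.7,0.6,0,0.29],[0,0,0,0.7,0.6,0,0.29],[0,0,0,0.7,0.6,0,0.29],[0,0,0,0.7,0.6,0,0.29],[0,0,0,0.7,0.6,0,0.29]],
])

```text
clock: 24.9
eef_pos: [385.4, 126.6, 410.7]
eef_rot: [3.141, 0.001, -3.112]
wrist_force: [0.2, 0.2, 0.6]
finger_gap: 33.6
finger_force: 0.0
```

```bash
python3 -c "
from h import *
from m import meas
c=shot('top');meas(c,'now3');meas(shot('top'),'again')
cv2.imwrite('pics/t9.png',cv2.resize(c['frame'][160:290,180:370],None,fx=4,fy=4,interpolation=2)[:,:,::-1])"; python3 t.py
```

```text
now3
cap 121 [ 37.3 -55.4 171. ] slope [7.00000e-02 2.10000e-02 1.71264e+02]
cap 123 [  37.1 -100.9  171. ] slope [1.15000e-01 1.10000e-02 1.71146e+02]
cap 124 [  37.5 -145.   171. ] slope [ 8.00000e-02 -6.00000e-02  1.70501e+02]
cap 125 [ 35.9 -11.1 171. ] slope [ 9.30000e-02 -1.70000e-02  1.70801e+02]
cheek [  -1.4 -175.3  126. ]
plate 66 [  7.4  15.7 155. ]
again
cap 122 [ 37.2 -55.5 171. ] slope [1.04000e-01 1.00000e-03 1.70815e+02]
cap 121 [  37.  -100.6  171. ] slope [ 8.60000e-02 -3.20000e-02  1.70812e+02]
cap 125 [  37.4 -145.   171. ] slope [ 6.10000e-02 -1.60000e-02  1.70375e+02]
cap 125 [ 35.8 -11.  171. ] slope [ 7.90000e-02 -1.00000e-03  1.70665e+02]
cheek [  -1.6 -175.2  126. ]
plate 64 [  9.4  15.6 155. ]
tool shelf -179.17648324960254 -1.494889412150271 411.0389575433285 [ 0.16385266  0.40027419 -0.03313942] 33.59924630998866
```

View pics/t9.png

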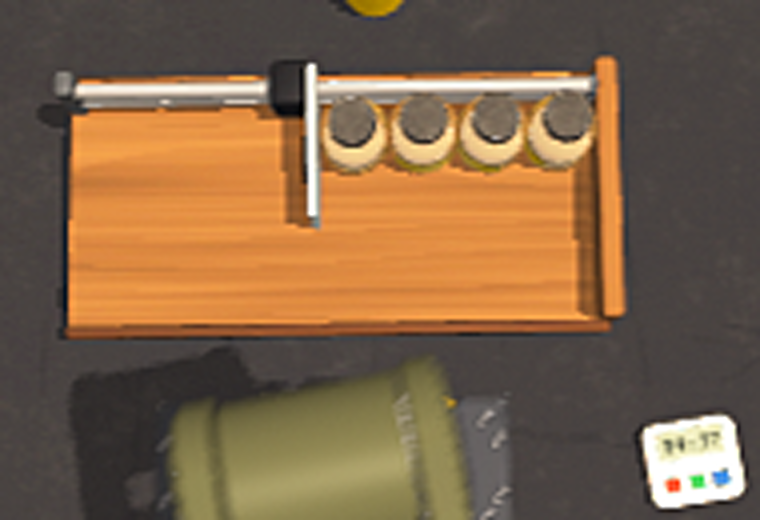

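The four bottles stand upright in line at the rails, with caps from (353,122) to (568,118). They are closed up between the stop at (313,145) and the cheek at (605,185). The timer at (692,460) has not moved and the arm is clear, so I hand the job in.

```bash
python3 -c "
from cell import workorder
print(workorder.sign_off())"
```

```text
the job is handed in; nothing more can be done
None
```

The job is handed in: the four amber bottles stand upright in line against the rear rails, and the end stop closes the row to the cheek at about 0.11 m of travel; I pushed them back onto the rails once more after closing it, and did not touch the beaker, timer or flask.

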